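# Release the latched key on the engraver's key box

## Robot

A 6-joint arm with a two-finger parallel gripper is mounted at the origin on a cart in front of the work surface, level with it; the furniture and walls round the work are solid. World frame = base frame: x ahead of the robot, y to its left, z up, the work surface at z = 0. Lengths are in m, angles in rad, forces in N, time in s.
With the tool pointing down it reaches from about 0.225 to 0.875 m from the base axis. Payload 3.4 kg.
Tool frame: the origin (TCP) lies midway between the tips of the shut fingers; the grasp point (between the pads) lies 19 mm behind it; x points along the fingers, z is the direction in which the jaws open and shut, and the axes are right-handed (so a half turn about x gives the same grasp; the last joint's range is limited). The gripper opens to 85 mm and grips with 20 to 120 N. Pads are 22 mm wide; open, the fingers measure 114 mm over their backs; the gripper's body (76 mm by 85 mm) begins 54 mm behind the grasp point. The pads swing forward as they close: fully open they stand 13 mm farther back than shut.
Start: joints at [1.129, 0.276, 1.505, -0, 1.361, -0.121], TCP at [0.181, 0.546, 0.231] pointing down, gripper open.
Joint ranges: [-2.89, 2.89], [-0.75, 2.08], [0.22, 2.7], [-1.18, 4.32], [0.11, 2.71], [-2.7, 2.7]. Speed limits (rad/s): [2.57, 2.57, 3.14, 3.14, 3.14, 3.14].

## Interface

Orientations are given as a unit quaternion [w, x, y, z].
In Python, from rig import manip, eyes gives the robot as it stands. The module is installed in compiled form; this text tells all that it offers.
- The arm moves only by the shell command python3 -m crank 'ROWS' [FORCE]. ROWS is JSON, a list of rows, each a list of 7 numbers: the shift along the tool's x, y, z in cm, then the turn, a rotation vector about the tool's x, y, z in degrees, then the finger opening in cm, from 0 to 8.54. A call has 1 to 5 rows; each row is the pose to reach, as a shift and turn from the pose commanded when the call began, along the tool's axes at that moment; what a row does not reach only later rows make up. A row lasts 1/8 s, in which the tool goes at most 62.5 mm and 10.7 degrees, less where a joint would pass 70% of its speed; a pose out of reach is approached as far as the arm can. A call with a gripper value outside its range is refused whole. The fingers move at their own pace and stop on an object; FORCE is the grip in N (left out, the last holds). Time passes only in rows, so rows that repeat a pose let the fingers close. It gives the time, the measured TCP pose, the force and the opening at its end, in the units of the state.
- manip.get_state(): the state, without advancing time (a new reading comes with each control period).
- eyes.get_image(name): name is "scene" or "top" or "wrist"; returns a dict with "color" (400x640x3 uint8, blue, green, red), "z_map" (400x640 float32, m along the optical axis (not along the pixel's ray), 0 where there is no reading), "vertical_fov" (degrees; the focal length in pixels is half the picture's height over the tangent of half this angle, whatever the lens; pixels are square), "cx", "cy" (the principal point, pixels), "dist" ([k1, k2, p1, p2, k3] as OpenCV has them; the pictures are not rectified), "eye" and "attitude" of the camera in the world. Camera axes: x right, y up, looking along -z (the intrinsics and any distortion apply to the point x, -y, -z); pixel columns grow to the right and rows downward; lengths in m; the calibration is good to about 2 mm. A picture is of the moment at which its call begins.
- manip.sign_off(): hands the job in, once; it reports no verdict.
The state is a dict: "clock": time; "qpos": joint angles; "qd": joint speeds; "effort": joint torques, N m; "position": TCP position; "ee_rot": TCP orientation; "contact_force": force on the tool from outside, world axes, zero at the start; "moment": the same for the moment, N m; "width": finger opening in m.
Only numpy, scipy, OpenCV 4.12 (cv2) and the standard library are available. Lean on these libraries where they do the work, as an engineer would, in place of code of your own. Each camera call takes 0.05 s, during which the arm holds its last target.

## Task

One of the four speed keys on the grey key box of the engraving machine has been left latched down, and their uneven heights do not show which. Tap the keys lightly with the fingertips to feel which one does not give, then press that one until its catch lets go, let it spring up, and leave all the other keys alone from then on. Never push another key nearly all the way down, pick nothing up, and leave the things round the box where they are.

Things in the scene. Friction and masses are not known exactly. Their poses are not given: they have to be found in the camera images.
- key_box: Grey key box with a bare aluminium top plate, 84 x 216 x 42 mm (x, y, z), fixed to the table. Origin at the centre of its underside, on the table; z up. Four keys come straight up out of its top in a row along its y axis, at x = 0, y = +72, +24, -24 and -72 mm (17 mm gaps). Each slides straight down, 12 mm from fully up to its stop. Exactly one is latched.
- plate_left (a point): Point on the key box's top plate, 42 mm above the table, at the box's y = +96 mm, x = 0. How a key that is UP feels: it gives way softly at once; 1 N starts it, then 0.45 N more per mm (about 2.8 N at 4 mm, 4.6 N at 8 mm, 5.5 N at 10 mm), and it springs back when let go.
- plate_right (a point): The same at the box's y = -96 mm. How the LATCHED key feels: it is held 8 mm down by a catch and does not move under less than 4.6 N. Above that it sinks; 2 mm lower (about 5.5 N) the catch lets go for good; its stop is 4 mm below its latched height. Then, when the finger is taken away, it springs up to 8 mm above its starting height and stays.
- key_a: One of four identical black square keys, 31 x 31 mm; origin at the centre of its flat top, standing 59 to 65 mm over the table at the start whether latched or not. The names a to d are dealt to the four places anew each time: sort them by position. Pushed more than 10 mm down, a key that was up switches its speed on: failed.
- key_b: One of four identical black square keys, 31 x 31 mm; origin at the centre of its flat top, standing 59 to 65 mm over the table at the start whether latched or not. The names a to d are dealt to the four places anew each time: sort them by position. Pushed more than 10 mm down, a key that was up switches its speed on: failed.
- key_c: One of four identical black square keys, 31 x 31 mm; origin at the centre of its flat top, standing 59 to 65 mm over the table at the start whether latched or not. The names a to d are dealt to the four places anew each time: sort them by position. Pushed more than 10 mm down, a key that was up switches its speed on: failed.
- key_d: One of four identical black square keys, 31 x 31 mm; origin at the centre of its flat top, standing 59 to 65 mm over the table at the start whether latched or not. The names a to d are dealt to the four places anew each time: sort them by position. Pushed more than 10 mm down, a key that was up switches its speed on: failed.
- graver: Seal-carving graver, a cord-wrapped steel rod 10 x 149 x 9 mm, lying in front of the box. Origin at the centre of its underside, y along the rod. Loose bystander, not to be disturbed.
- green_seal: Plain green stone seal, 22 x 22 x 50 mm, standing to the left of the box. Origin at the centre of its underside, z up. Loose bystander, not to be disturbed.
- pebble: Brown flat pebble, 26 x 60 x 17 mm, lying to the right of the box. Origin at the centre of its underside. Loose bystander, not to be disturbed.
- lion: Pale green carved lion figure, 35 x 42 x 62 mm, standing to the left of the box, farther back. Origin at the centre of its underside, z up. Loose bystander, not to be disturbed.

How it is judged:
At the end, for the whole second after the job is handed in: The key that was latched stands more than 6 mm higher than at the start (it rises 8 mm), and the other three are back within 2 mm of their starting heights (((distance of key_a from where it was at the start of the episode above 0.006 m and z of key_a in the frame of key_box above 0.0645 m and distance of each of key_b, key_c, key_d from where it was at the start of the episode below 0.002 m) or (distance of key_b from where it was at the start of the episode above 0.006 m and z of key_b in the frame of key_box above 0.0645 m and distance of each of key_a, key_c, key_d from where it was at the start of the episode below 0.002 m) or (distance of key_c from where it was at the start of the episode above 0.006 m and z of key_c in the frame of key_box above 0.0645 m and distance of each of key_a, key_b, key_d from where it was at the start of the episode below 0.002 m) or (distance of key_d from where it was at the start of the episode above 0.006 m and z of key_d in the frame of key_box above 0.0645 m and distance of each of key_a, key_b, key_c from where it was at the start of the episode below 0.002 m))); the robot touches nothing.
It fails at once if a key that was not latched is pushed more than 10 mm down (distance of any of key_a, key_b, key_c, key_d from where it was at the start of the episode above 0.01 m).
It fails at once if after the latched key has been let go and has sprung up, another key is touched ((distance of key_a from where it was at the start of the episode above 0.006 m and z of key_a in the frame of key_box above 0.0645 m and contact force between the fingers and key_b above 0.5 N) or (distance of key_a from where it was at the start of the episode above 0.006 m and z of key_a in the frame of key_box above 0.0645 m and contact force between the fingers and key_c above 0.5 N) or (distance of key_a from where it was at the start of the episode above 0.006 m and z of key_a in the frame of key_box above 0.0645 m and contact force between the fingers and key_d above 0.5 N) or (distance of key_b from where it was at the start of the episode above 0.006 m and z of key_b in the frame of key_box above 0.0645 m and contact force between the fingers and key_a above 0.5 N) or (distance of key_b from where it was at the start of the episode above 0.006 m and z of key_b in the frame of key_box above 0.0645 m and contact force between the fingers and key_c above 0.5 N) or (distance of key_b from where it was at the start of the episode above 0.006 m and z of key_b in the frame of key_box above 0.0645 m and contact force between the fingers and key_d above 0.5 N) or (distance of key_c from where it was at the start of the episode above 0.006 m and z of key_c in the frame of key_box above 0.0645 m and contact force between the fingers and key_a above 0.5 N) or (distance of key_c from where it was at the start of the episode above 0.006 m and z of key_c in the frame of key_box above 0.0645 m and contact force between the fingers and key_b above 0.5 N) or (distance of key_c from where it was at the start of the episode above 0.006 m and z of key_c in the frame of key_box above 0.0645 m and contact force between the fingers and key_d above 0.5 N) or (distance of key_d from where it was at the start of the episode above 0.006 m and z of key_d in the frame of key_box above 0.0645 m and contact force between the fingers and key_a above 0.5 N) or (distance of key_d from where it was at the start of the episode above 0.006 m and z of key_d in the frame of key_box above 0.0645 m and contact force between the fingers and key_b above 0.5 N) or (distance of key_d from where it was at the start of the episode above 0.006 m and z of key_d in the frame of key_box above 0.0645 m and contact force between the fingers and key_c above 0.5 N)).
It fails at once if a bystander (graver, green seal, pebble or lion) is lifted or moved by more than 15 mm (distance of any of graver, green_seal, pebble, lion from where it was at the start of the episode above 0.015 m).
It fails at once if the green seal or the lion is knocked over (angle between any of green_seal, lion's own z axis and vertical above 0.5 rad).
It also fails if it takes over 54 s, if anything falls off the work surface, if the arm or the gripper's body presses on something with over 40 N, if the wrist force passes 120 N, or if a joint passes its speed limit or range.

## Working session

There is one attempt and no reset: what is moved stays moved. The work goes in short steps, Python scripts to look and compute and a shell command to move; the robot and the scene stay as the last step left them, time stands still between calls to the robot, and variables do not carry over. Pictures are saved under pics/ and viewed, and the job is handed in when it is done.

```bash
mkdir -p pics; python3 - <<'E'
from rig import manip, eyes
import cv2
s=manip.get_state()
for k,v in s.items(): print(k,v)
for n in("scene","top","wrist"):
    im=eyes.get_image(n); cv2.imwrite(f"pics/{n}0.png",im["color"])
    print(n,im["vertical_fov"],im["cx"],im["cy"],im["dist"],im["eye"],im["attitude"])
E
```

```text
clock 0.0
qpos [ 1.12899736e+00  2.76598331e-01  1.50612174e+00 -9.08395839e-07
  1.36068484e+00 -1.21008742e-01]
qd [-3.76193619e-05 -5.51532991e-04 -4.62672835e-04 -1.17116766e-03
  1.85541032e-04 -1.48607819e-03]
effort [ 1.33186477e-03 -4.16788208e+01 -2.45804268e+01  8.67301878e-05
  1.10039554e-02  1.50334768e-05]
position [0.18109447 0.54519292 0.23044234]
ee_rot [ 0.57287507 -0.41403758  0.57399689  0.41341818]
contact_force [ 0.5530003  -0.02838616 -0.58801024]
moment [-0.01810446 -0.02510962 -0.02164166]
width 0.08519322193806005
scene 47.02369031297579 310.848706698352 201.02871519396592 [-0.03781052  0.          0.          0.          0.        ] [-0.1157985  -0.25131552  0.6030666 ] [ 0.75236516  0.37672268 -0.24097849 -0.48369004]
top 52.91499994876924 325.2187566007204 196.00267871322788 [-0.04903694  0.          0.          0.          0.        ] [0.34408495 0.03622866 0.89191942] [-0.68348552 -0.07366475  0.07719592  0.72212314]
wrist 67.63274967346167 313.19936046216156 195.1612797807863 [-0.03110976  0.          0.          0.          0.        ] [0.10286427 0.57055107 0.37465865] [ 0.79994634 -0.1330418  -0.09475592  0.57741411]
```

View pics/scene0.png

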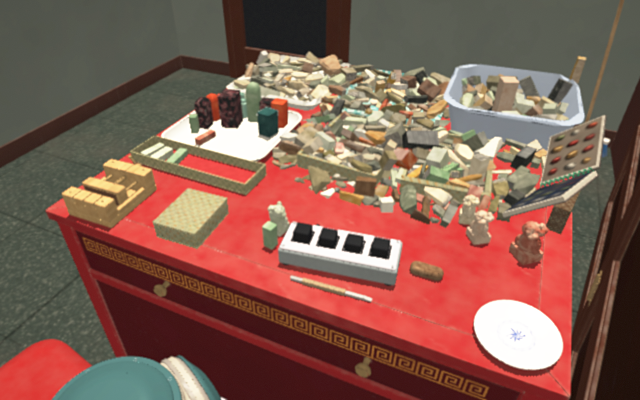

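View pics/top0.png

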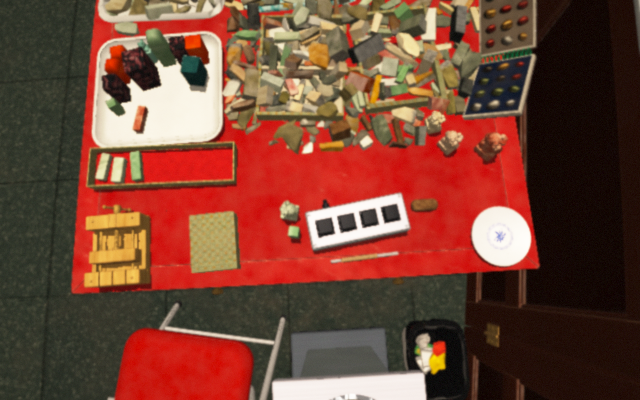

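View pics/wrist0.png

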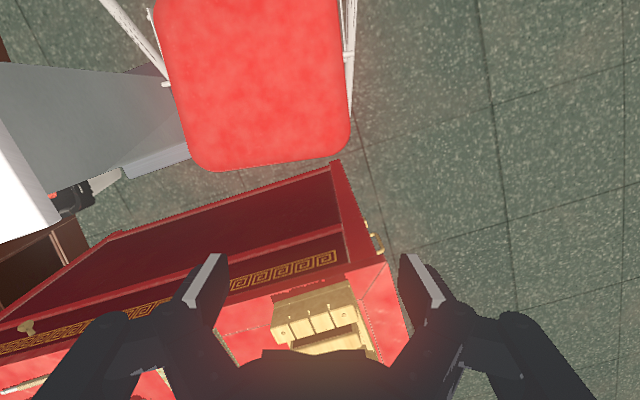

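The box lies at about (357,222) in the top view, with keys at about (325,227), (346,222), (367,217) and (389,212). The seal is at (293,232), the lion at (289,210), the pebble at (425,205) and the graver at (365,257). In the scene view the keys are at (303,233), (328,238), (353,243) and (380,248). Next I'll triangulate them.

```bash
cat > h.py <<'E'
import numpy as np, cv2
from scipy.spatial.transform import Rotation as R
from rig import manip, eyes
def rot(q): return R.from_quat([q[1],q[2],q[3],q[0]]).as_matrix()
def K(im):
    f=im["color"].shape[0]/2/np.tan(np.radians(im["vertical_fov"])/2)
    return np.array([[f,0,im["cx"]],[0,f,im["cy"]],[0,0,1.]])
def ray(im,uv):
    p=cv2.undistortPoints(np.array(uv,float).reshape(-1,1,2),K(im),np.array(im["dist"],float)).reshape(-1,2)
    d=np.c_[p[:,0],-p[:,1],-np.ones(len(p))]@rot(im["attitude"]).T
    return np.array(im["eye"],float),d
def onz(im,uv,z):
    o,d=ray(im,uv); return o+d*((z-o[2])/d[:,2])[:,None]
def dep(im,uv):
    o,d=ray(im,uv); uv=np.atleast_2d(uv)
    return o+d*np.array([im["z_map"][int(round(v)),int(round(u))] for u,v in uv])[:,None]
def tri(a,ua,b,ub):
    o1,d1=ray(a,ua);o2,d2=ray(b,ub);out=[]
    for x,y in zip(d1,d2):
        A=np.c_[x,-y];t=np.linalg.lstsq(A,o2-o1,rcond=None)[0]
        p,q=o1+x*t[0],o2+y*t[1];out.append(np.r_[(p+q)/2,np.linalg.norm(p-q)])
    return np.array(out)
E
python3 - <<'E'
from h import *
np.set_printoptions(precision=4,suppress=True)
ims={n:eyes.get_image(n) for n in("top","scene")}
roi={"top":(300,190,415,255),"scene":(270,210,415,285)}
C={}
for n,im in ims.items():
    x0,y0,x1,y1=roi[n]; m=np.zeros((400,640),np.uint8)
    m[y0:y1,x0:x1]=(im["color"][y0:y1,x0:x1].max(2)<70)*255
    k,l,st,ce=cv2.connectedComponentsWithStats(m)
    for i in range(1,k):
        if st[i,4]>40:
            print(n,st[i],ce[i],dep(im,[ce[i]]))
    # everything tall by depth
E
```

```text
top [382 205  18  17 216] [390.162  213.2639] [[ 0.4797 -0.1069  0.0614]]
top [361 210  17  17 190] [369.0368 218.1737] [[ 0.4721 -0.0621  0.0594]]
top [339 215  17  16 137] [347.8394 223.8102] [[ 0.4625 -0.0168  0.0602]]
top [317 219  17  18 104] [325.7019 229.4519] [[0.4529 0.03   0.0631]]
scene [292 224  21  20 301] [302.6478 233.2558] [[0.4468 0.0233 0.0613]]
scene [318 229  21  19 291] [327.9828 238.2852] [[ 0.4531 -0.0234  0.0614]]
scene [344 235  19  18 277] [353.7365 243.5379] [[ 0.4625 -0.0687  0.058 ]]
scene [370 238  20  20 305] [380.082  248.0951] [[ 0.4678 -0.1152  0.0604]]
```

```bash
python3 - <<'E'
from h import *
a=eyes.get_image("top")["color"][180:280,270:450];b=eyes.get_image("scene")["color"][190:310,250:450]
cv2.imwrite("pics/ta.png",cv2.resize(a,None,fx=4,fy=4,interpolation=cv2.INTER_CUBIC))
cv2.imwrite("pics/sa.png",cv2.resize(b,None,fx=4,fy=4,interpolation=cv2.INTER_CUBIC))
E
```

```text
(no output)
```

View pics/ta.png

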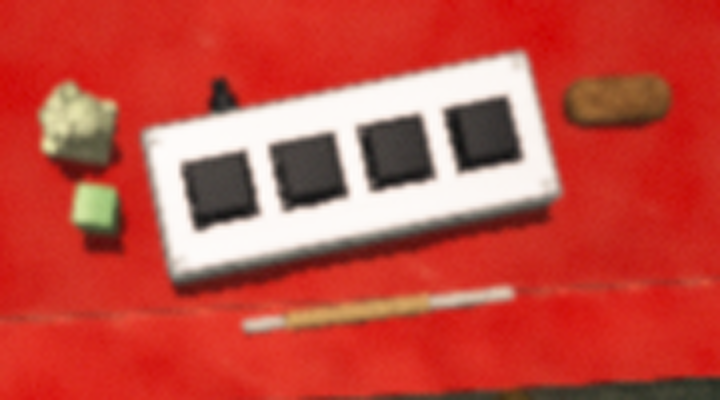

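View pics/sa.png

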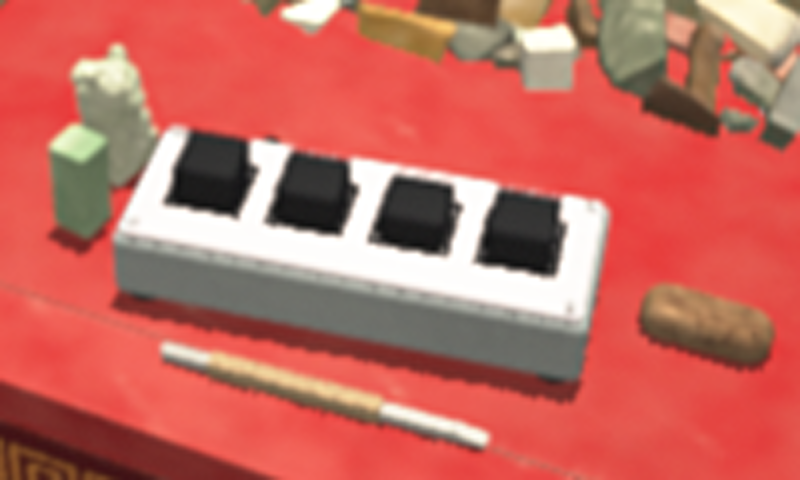

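The top crop shows the white plate with corners at about (148,130), (523,53), (560,193) and (178,275) in crop pixels, and four dark key tops along it. The scene crop shows the same keys seen from the right front. The seal and lion stand off the box's left end.

```bash
python3 - <<'E'
from h import *
np.set_printoptions(precision=4,suppress=True)
t=eyes.get_image("top"); s=eyes.get_image("scene")
tc=np.array([[148,130],[523,53],[560,193],[178,275]])/4.-.375+[270,180]
P=onz(t,tc,.042); print(P, P.mean(0)); 
sc=np.array([[172,130],[608,203],[583,325],[118,235]])/4.-.375+[250,190]
Q=onz(s,sc,.042); print(Q,Q.mean(0))
print("tri plate",tri(t,tc,s,sc))
tk=np.array([[219,186],[309,167],[398,149],[487,131]])/4.-.375+[270,180]
sk=np.array([[215,157],[317,177],[420,201],[527,215]])/4.-.375+[250,190]
T=tri(t,tk,s,sk);print("keys",T)
for X in (P,Q):
    d=(X[0]-X[1]+X[3]-X[2])[:2]; print(np.degrees(np.arctan2(-d[0],d[1])),np.linalg.norm(d)/2, np.linalg.norm(X[0]-X[3]))
d=T[0]-T[3]; print(np.degrees(np.arctan2(-d[0],d[1])),np.linalg.norm(d[:2]),T.mean(0))
# depth heights of key tops
for im,k in((t,tk),(s,sk)):
    for u,v in k:
        g=[dep(im,[[u+a,v+b]])[0] for a in range(-4,5) for b in range(-4,5)]
        print(np.median(g,0))
E
```

```text
[[ 0.4952  0.0686  0.042 ]
 [ 0.5264 -0.1365  0.042 ]
 [ 0.449  -0.1491  0.042 ]
 [ 0.417   0.0564  0.042 ]] [ 0.4719 -0.0401  0.042 ]
[[ 0.4883  0.0645  0.042 ]
 [ 0.5237 -0.1401  0.042 ]
 [ 0.444  -0.1516  0.042 ]
 [ 0.4121  0.0537  0.042 ]] [ 0.467  -0.0434  0.042 ]
tri plate [[ 0.4966  0.0689  0.0343  0.    ]
 [ 0.5277 -0.1384  0.0378  0.0022]
 [ 0.4498 -0.1504  0.0361  0.0002]
 [ 0.4174  0.0566  0.0365  0.0002]]
keys [[ 0.4617  0.0308  0.0572  0.0034]
 [ 0.4691 -0.0168  0.0563  0.0032]
 [ 0.4763 -0.0643  0.0535  0.0024]
 [ 0.4827 -0.1116  0.0575  0.0028]]
8.75234823079204 0.20767254488598916 0.07923169100833728
9.318391142376372 0.20771663483790367 0.07692578137321958
8.402603333827676 0.14399192743930236 [ 0.4724 -0.0405  0.0561  0.003 ]
[0.46   0.0323 0.0632]
[ 0.4676 -0.0151  0.0613]
[ 0.4746 -0.0623  0.0587]
[ 0.4817 -0.1098  0.0612]
[0.4582 0.0272 0.0615]
[ 0.4664 -0.0196  0.0598]
[ 0.472  -0.0667  0.0575]
[ 0.4793 -0.1138  0.0603]
```

```bash
cat >> h.py <<'E'
np.set_printoptions(precision=3,suppress=True)
yaw=np.radians(8.6)
by=np.array([-np.sin(yaw),np.cos(yaw),0]); bx=np.array([np.cos(yaw),np.sin(yaw),0])
C0=np.array([.4695,-.0415,0])
KEY=[C0+by*o for o in(.072,.024,-.024,-.072)]
def des(zdir):
    x=np.array([0,0,-1.]); return np.c_[x,np.cross(zdir,x),zdir]
def plan(target,Rd):
    s=manip.get_state(); Rc=rot(s["ee_rot"]); p=np.array(s["position"])
    print("pos",p,"shift cm",Rc.T@(np.array(target)-p)*100,"turn deg",np.degrees(R.from_matrix(Rc.T@Rd).as_rotvec()),"t",s["clock"],"F",s["contact_force"])
E
python3 - <<'E'
from h import *
print(rot(manip.get_state()["ee_rot"])); print(KEY)
for z in(bx,-bx,by,-by): plan(np.r_[KEY[0][:2],.23],des(z))
E
```

```text
[[-0.    -0.949  0.315]
 [-0.     0.315  0.949]
 [-1.     0.    -0.   ]]
[array([0.459, 0.03 , 0.   ]), array([ 0.466, -0.018,  0.   ]), array([ 0.473, -0.065,  0.   ]), array([ 0.48 , -0.113,  0.   ])]
pos [0.181 0.546 0.231] shift cm [  0.129 -42.597 -40.215] turn deg [63.019 -0.003  0.001] t 0.45 F [-0.129 -0.158 -0.104]
pos [0.181 0.546 0.231] shift cm [  0.129 -42.597 -40.215] turn deg [-116.981   -0.001   -0.004] t 0.45 F [-0.129 -0.158 -0.104]
pos [0.181 0.546 0.231] shift cm [  0.129 -42.597 -40.215] turn deg [-26.981  -0.003  -0.002] t 0.45 F [-0.129 -0.158 -0.104]
pos [0.181 0.546 0.231] shift cm [  0.129 -42.597 -40.215] turn deg [153.019  -0.002   0.004] t 0.45 F [-0.129 -0.158 -0.104]
```

```bash
python3 -m crank '[[0,-21,-20,-27,0,0,0],[0,-21,-20,-27,0,0,0],[0,-21,-20,-27,0,0,0],[0,-21,-20,-27,0,0,0],[0,-21,-20,-27,0,0,0]]'
python3 - <<'E'
from h import *
plan(np.r_[KEY[0][:2],.15],des(by))
E
```

```text
clock: 1.08
position: [0.3182, 0.2876, 0.2316]
ee_rot: [-0.461, 0.536, -0.461, -0.536]
contact_force: [1.1, 0.4, 0.1]
width: 0.0
pos [0.318 0.288 0.232] shift cm [  8.17  -10.042 -27.592] turn deg [-0.029 -0.006  0.054] t 1.075 F [1.087 0.419 0.062]
```

```bash
python3 -m crank '[[0,-10,-27,0,0,0,0],[0,-10,-27,0,0,0,0],[0,-10,-27,0,0,0,0],[0,-10,-27,0,0,0,0],[0,-10,-27,0,0,0,0]]'
python3 - <<'E'
from h import *
plan(np.r_[KEY[0][:2],.12],des(by))
im=eyes.get_image("wrist");cv2.imwrite("pics/w1.png",im["color"])
im=eyes.get_image("top");cv2.imwrite("pics/t1.png",im["color"])
plan(np.r_[KEY[0][:2],.12],des(by))
E
```

```text
clock: 1.7
position: [0.4581, 0.035, 0.2315]
ee_rot: [-0.462, 0.536, -0.462, -0.535]
contact_force: [0.2, 1.3, 1.2]
width: -0.0002
pos [0.458 0.035 0.232] shift cm [11.151  0.032 -0.524] turn deg [-0.129 -0.037  0.06 ] t 1.7 F [0.158 1.295 1.155]
pos [0.459 0.034 0.231] shift cm [11.131  0.112 -0.439] turn deg [-0.253 -0.102  0.073] t 1.8 F [-0.131 -0.056  0.887]
```

View pics/w1.png

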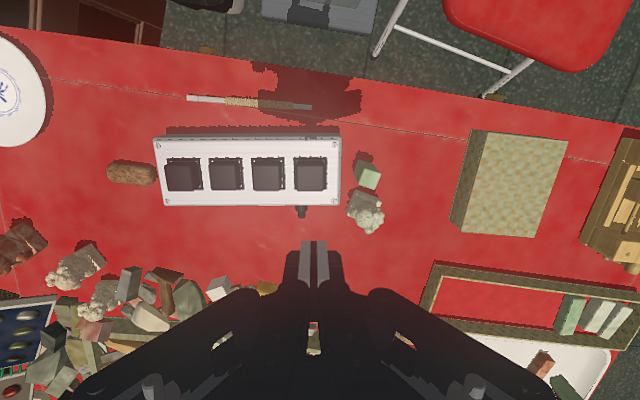

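The wrist view shows the keys at about (183,175), (226,174), (268,173) and (311,173), with the row parallel to the jaw axis. The shut fingertips are at (314,245). I'll check the key positions by casting rays from this second view.

```bash
python3 - <<'E'
from h import *
im=eyes.get_image("wrist")
m=np.zeros((400,640),np.uint8);m[150:197,160:335]=(im["color"][150:197,160:335].max(2)<95)*255
k,l,st,ce=cv2.connectedComponentsWithStats(m)
i=[j for j in range(1,k) if st[j,4]>300]; i.sort(key=lambda j:-ce[j][0])
print(st[i]); print(onz(im,ce[i],.058)); print([np.median([dep(im,[ce[j]+[a,b]])[0,2] for a in range(-6,7,2) for b in range(-6,7,2)]) for j in i])
w=np.zeros((400,640),np.uint8);w[125:215,145:350]=(im["color"][125:215,145:350].min(2)>150)*255
c=max(cv2.findContours(w,cv2.RETR_EXTERNAL,2)[0],key=cv2.contourArea)
b=cv2.boxPoints(cv2.minAreaRect(c));P=onz(im,b,.042);print(P,P.mean(0));print(KEY)
E
```

```text
[[ 210  157   33   32  369]
 [ 165  158   39   32 1070]]
[[ 0.467 -0.06   0.058]
 [ 0.48  -0.108  0.058]]
[np.float64(0.06047471541072841), np.float64(0.06292911012696595)]
[[ 0.452 -0.149  0.042]
 [ 0.418  0.058  0.042]
 [ 0.495  0.073  0.042]
 [ 0.532 -0.15   0.042]] [ 0.474 -0.042  0.042]
[array([0.459, 0.03 , 0.   ]), array([ 0.466, -0.018,  0.   ]), array([ 0.473, -0.065,  0.   ]), array([ 0.48 , -0.113,  0.   ])]
```

Three views agree on the box centre, about (0.471, -0.041), to within 4 mm, which is good enough. Next I'll go down above the leftmost key.

```bash
sed -i 's/C0=.*/C0=np.array([.471,-.041,0])/' h.py
python3 -m crank '[[5,0,-0.4,0,0,0,0],[10,0,-0.4,0,0,0,0],[14,0,-0.4,0,0,0,0],[15.5,0,-0.4,0,0,0,0],[15.5,0,-0.4,0,0,0,0]]'
python3 -m crank '[[0,0,0,0,0,0,0],[0,0,0,0,0,0,0]]'
python3 - <<'E'
from h import *
plan(np.r_[KEY[0][:2],.07],des(by))
E
```

```text
clock: 2.48
position: [0.4558, 0.035, 0.0754]
ee_rot: [0.46, -0.535, 0.461, 0.538]
contact_force: [-0.5, -0.4, 1.0]
width: 0.0002
clock: 2.72
position: [0.4583, 0.0341, 0.0774]
ee_rot: [-0.461, 0.537, -0.46, -0.536]
contact_force: [-0.3, -0.4, -0.2]
width: 0.0002
pos [0.458 0.034 0.077] shift cm [ 0.74  -0.135 -0.413] turn deg [ 0.049 -0.02   0.136] t 2.725 F [-0.275 -0.365 -0.237]
```

```bash
cat > m.py <<'E'
from h import *
f=[];p=[]
for i in range(6):
    eyes.get_image("wrist"); s=manip.get_state(); f.append(s["contact_force"]);p.append(s["position"])
print("t %.2f"%s["clock"],"F",np.mean(f,0),"Fz std %.2f"%np.std(f,0)[2],"mom",np.array(s["moment"]),"pos mm",np.mean(p,0)*1000)
E
python3 -m crank '[[0.3,-0.1,-0.4,0,0,0,0],[0.5,-0.1,-0.4,0,0,0,0],[0.5,-0.1,-0.4,0,0,0,0]]'; python3 m.py
for i in 1; do python3 -m crank '[[0.3,0,0,0,0,0,0],[0.3,0,0,0,0,0,0]]'; done; python3 m.py
```

```text
clock: 3.1
position: [0.4589, 0.0298, 0.0711]
ee_rot: [0.461, -0.536, 0.461, 0.536]
contact_force: [-0.9, 0.1, 0.5]
width: 0.0002
t 3.40 F [-0.013  0.098  0.023] Fz std 0.58 mom [-0.013  0.028  0.026] pos mm [459.06   29.934  71.269]
clock: 3.65
position: [0.4588, 0.03, 0.068]
ee_rot: [0.461, -0.536, 0.461, 0.536]
contact_force: [-0.2, 1.5, 0.7]
width: 0.0003
t 3.95 F [-0.074 -0.068 -0.209] Fz std 0.39 mom [ 0.01   0.025 -0.004] pos mm [459.051  29.98   68.247]
```

Averaging six readings gives about ±0.2 N. Now 1 mm steps down.

```bash
python3 -m crank '[[0.3,0,0,0,0,0,0],[0.3,0,0,0,0,0,0]]' >/dev/null; python3 m.py
```

```text
t 4.50 F [ 0.159 -0.115 -0.044] Fz std 0.85 mom [-0.058  0.003 -0.026] pos mm [459.074  29.972  65.26 ]
```

```bash
python3 -m crank '[[0.1,0,0,0,0,0,0],[0.1,0,0,0,0,0,0]]' >/dev/null; python3 m.py
```

```text
t 5.05 F [-0.428  0.11  -0.189] Fz std 0.57 mom [-0.019  0.043  0.024] pos mm [459.085  29.966  64.284]
```

```bash
python3 -m crank '[[0.1,0,0,0,0,0,0],[0.1,0,0,0,0,0,0]]' >/dev/null; python3 m.py
```

```text
t 5.60 F [-0.017  0.386  1.029] Fz std 0.40 mom [0.006 0.    0.022] pos mm [459.186  29.965  63.375]
```

```bash
python3 -m crank '[[0.1,0,0,0,0,0,0],[0.1,0,0,0,0,0,0]]' >/dev/null; python3 m.py
```

```text
t 6.15 F [0.281 0.166 1.342] Fz std 0.41 mom [-0.04  -0.03  -0.004] pos mm [459.168  29.962  62.329]
```

```bash
python3 -m crank '[[0.1,0,0,0,0,0,0],[0.1,0,0,0,0,0,0]]' >/dev/null; python3 m.py
python3 -m crank '[[-1.2,0,0,0,0,0,0],[-1.2,0,-2,0,0,0,0],[-1.2,0,-4.8,0,0,0,0],[-1.2,0,-4.8,0,0,0,0]]' >/dev/null; python3 m.py;python3 - <<'E'
from h import *
plan(np.r_[KEY[1][:2],.066],des(by))
E
```

```text
t 6.70 F [ 0.598 -0.112  1.657] Fz std 0.35 mom [0.015 0.01  0.012] pos mm [459.176  29.968  61.335]
t 7.50 F [-0.011  0.276 -0.139] Fz std 0.54 mom [-0.052  0.033 -0.025] pos mm [465.926 -17.08   73.434]
pos [ 0.466 -0.017  0.073] shift cm [ 0.734 -0.138 -0.066] turn deg [ 0.063  0.022 -0.014] t 7.5 F [-0.254  0.47   0.696]
```

The leftmost key gave way softly, 1.0 to 1.66 N over about 2 mm, so it is up. On to the second key.

```bash
python3 -m crank '[[0.4,-0.1,0,0,0,0,0],[0.9,-0.1,0,0,0,0,0],[0.9,-0.1,0,0,0,0,0]]' >/dev/null; python3 m.py
```

```text
t 8.18 F [-0.141 -0.012  0.39 ] Fz std 0.31 mom [0.015 0.005 0.016] pos mm [467.243 -17.321  64.208]
```

```bash
python3 -m crank '[[0.1,0,0,0,0,0,0],[0.1,0,0,0,0,0,0]]' >/dev/null; python3 m.py
```

```text
t 8.72 F [-0.075  0.065  0.102] Fz std 0.52 mom [-0.021  0.018 -0.007] pos mm [467.259 -17.35   63.294]
```

```bash
python3 -m crank '[[0.1,0,0,0,0,0,0],[0.1,0,0,0,0,0,0]]' >/dev/null; python3 m.py
```

```text
t 9.28 F [ 0.127  0.366 -0.205] Fz std 0.48 mom [-0.001 -0.078  0.023] pos mm [467.252 -17.323  62.272]
```

```bash
python3 -m crank '[[0.1,0,0,0,0,0,0],[0.1,0,0,0,0,0,0]]' >/dev/null; python3 m.py
```

```text
t 9.82 F [-1.315  0.176  4.288] Fz std 0.52 mom [0.01  0.148 0.006] pos mm [467.397 -17.355  61.549]
```

The second key read 4.3 N within less than 1 mm of contact, where a key that is up would read at most about 1.4 N. This is the latched one. I'll press on in small steps, staying well short of 10 mm.

```bash
python3 -m crank '[[0.1,0,0,0,0,0,0],[0.1,0,0,0,0,0,0]]' >/dev/null; python3 m.py
```

```text
t 10.38 F [-0.972  0.079  5.417] Fz std 0.61 mom [-0.006  0.189 -0.001] pos mm [467.39  -17.365  60.475]
```

```bash
python3 -m crank '[[0.1,0,0,0,0,0,0],[0.1,0,0,0,0,0,0]]' >/dev/null; python3 m.py
```

```text
t 10.93 F [-0.861 -0.006  5.446] Fz std 0.32 mom [ 0.002  0.249 -0.045] pos mm [467.371 -17.359  59.496]
```

```bash
python3 -m crank '[[0.1,0,0,0,0,0,0],[0.1,0,0,0,0,0,0]]' >/dev/null; python3 m.py
```

```text
t 11.47 F [-1.458  0.169  6.142] Fz std 0.47 mom [-0.015  0.2    0.011] pos mm [467.388 -17.356  58.548]
```

That is about 3 mm of sink, past the release point. Backing off along the key axis, I'll check that the key follows the finger up.

```bash
python3 -m crank '[[-0.4,0,0,0,0,0,0],[-0.7,0,0,0,0,0,0],[-0.7,0,0,0,0,0,0]]' >/dev/null; python3 m.py
python3 -m crank '[[-2,0,0,0,0,0,0],[-7,0,0,0,0,0,0],[-12,0,0,0,0,0,0],[-17,0,0,0,0,0,0],[-17,0,0,0,0,0,0]]'; python3 -m crank '[[0,0,0,0,0,0,0],[0,0,0,0,0,0,0],[0,0,0,0,0,0,0]]' >/dev/null; python3 m.py
python3 - <<'E'
from h import *
t=eyes.get_image("top"); s=eyes.get_image("scene"); w=eyes.get_image("wrist")
a=s["color"][190:310,250:450];cv2.imwrite("pics/s2.png",cv2.resize(a,None,fx=4,fy=4,interpolation=cv2.INTER_CUBIC))
cv2.imwrite("pics/w2.png",w["color"])
sk=np.array([[215,157],[317,177],[420,201],[527,215]])/4.-.375+[250,190]
for u,v in sk: print(np.median([dep(s,[[u+a,v+b]])[0] for a in range(-3,4) for b in range(-3,4)],0))
E
```

```text
t 12.15 F [0.22  0.258 3.012] Fz std 0.40 mom [-0.023 -0.001  0.004] pos mm [467.384 -17.356  65.257]
clock: 12.78
position: [0.4696, -0.0177, 0.2388]
ee_rot: [-0.462, 0.539, -0.46, -0.534]
contact_force: [0.2, 0.0, -1.4]
width: 0.0002
t 13.45 F [ 0.229 -0.339  0.039] Fz std 0.44 mom [0.007 0.    0.065] pos mm [467.037 -17.316 234.698]
[0.458 0.027 0.062]
[ 0.458 -0.023  0.067]
[ 0.473 -0.067  0.058]
[ 0.48  -0.114  0.061]
```

View pics/s2.png

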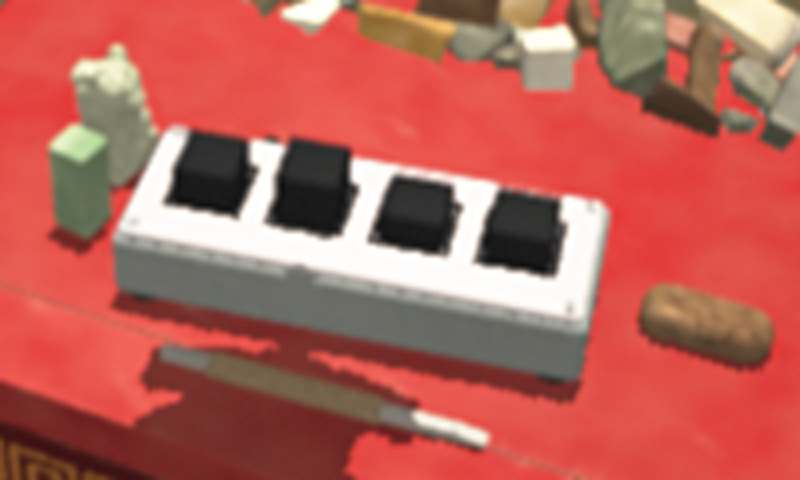

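View pics/w2.png

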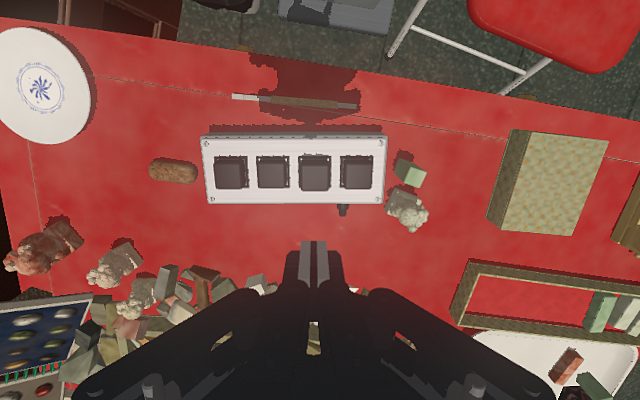

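In the scene crop the second key's top edge has risen from row 155 to about 141. The other keys and the bystanders haven't moved, and the arm hangs clear at z = 0.235. One last height check on that key, then hand in.

```bash
python3 - <<'E'
from h import *
s=eyes.get_image("scene")
u,v=np.array([317,161])/4.-.375+[250,190]
print(np.median([dep(s,[[u+a,v+b]])[0] for a in range(-2,3) for b in range(-2,3)],0))
print(manip.sign_off(), manip.get_state()["clock"])
E
```

```text
[ 0.467 -0.02   0.068]
the job is handed in; nothing more can be done
the job is handed in; nothing more can be done
```

The latched key was the second from the robot's left. I released it, it sprang up, and I have handed the job in; the hand-in gives no verdict.

- **Feeling for it:** I tapped with shut fingers in 1 mm steps. The leftmost key gave softly, 1.0 to 1.7 N over about 2 mm. The second read 4.3 N within 1 mm of contact, so I took it as the latched one and did not touch the two on the right.
- **Releasing it:** I pressed it about 3 mm, to 6.1 N. As I backed off it followed the finger, still pushing 3.0 N about 3.5 mm above its latched height, which fits a free key.
- **Last checks:** The key's top now reads 0.068 m in the scene camera's depth map, against 0.060 m at the start, so it rose about 8 mm. The other three read within about 1 mm of their starting heights. By eye the bystanders had not moved. The arm was clear at z = 0.235 m with no contact force, at about 13.5 s of the 54 s.
- **What disagreed:** The box centre differed by up to about 7 mm between views, mostly along x. Heights from triangulating two views came out about 5 mm below the depth readings, so I went by touch for the vertical. Finger contact came about 2 mm above the scene camera's depth reading on both keys I touched.

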